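Fit the hub that matches the rotator's keyed shaft

TASK

Find the one yellow hub in the rack whose keyway lines up with the key on the rotator's shaft when the hub is upright, lift it out and stand it upright on the green mat, letting go of it there so that you can take it afresh with its bore clear. Then slide it upright onto the shaft until it is fully home against the shoulder, and let go. Leave the other two hubs in the rack and everything else where it stands.

Things in the scene. Friction and masses are not known exactly. Their poses are not given: they have to be found in the camera images.
- hub_a: yellow tube-carrier hub with keyway at 12 o'clock. 50 mm along x (bore axis), 64 mm wide along y, 88 mm tall, 0.2 to 0.4 kg. Origin: centre of the underside, z up. Grey foot 60 mm wide, 9 mm high; octagonal body 64 mm across its flat upright sides (27 to 53 mm up); on top a clip block 60 mm wide (70 to 88 mm up). Stands on its foot in a rack bay, x along the bay.
- hub_b: same as hub_a but with the keyway at 3 o'clock (towards its +y)
- hub_c: same as hub_a but with the keyway at 6 o'clock (straight down)
- hub_a_bore (a point): centre of hub_a's bore, 40 mm above its underside. In all three hubs the bore (black-lined) is octagonal, 32 mm across flats, right through along x; the keyway is a slot 13 mm wide that reaches 24.5 mm from the bore axis, along the whole bore
- hub_a_keyway (a point): point in the keyway of hub_a, 20 mm from the bore axis, half-way along the bore (the bore axis is 40 mm above the hub's underside)
- hub_b_keyway (a point): point in the keyway of hub_b, 20 mm from the bore axis, half-way along the bore (the bore axis is 40 mm above the hub's underside)
- hub_c_keyway (a point): point in the keyway of hub_c, 20 mm from the bore axis, half-way along the bore (the bore axis is 40 mm above the hub's underside)
- rack: fixed aluminium rack 80 (x) x 264 (y) mm; origin: centre of the underside. Hubs stand on its 6 mm base plate. Four dividers along x (6 mm thick, 64 mm deep, 90 mm high, 86 mm apart) make three bays 80 mm wide, open at top, front and back. Too narrow for fingers beside a hub: take it there by its end faces (50 mm apart), 65 to 75 mm above its underside, over the bore.
- mat: fixed green mat 130 x 130 x 3 mm; origin: centre of the underside, its top is 3 mm higher
- drive: fixed tube-rotator drive: white box 120 (x) x 130 (y) mm, 140 mm tall, on a blue base 150 x 150 mm, red knob on the -y side. Origin: centre of the box's underside. From its +x face (60 mm from the origin) a round shoulder, 44 mm diameter, stands out 10 mm; from that a level steel shaft, 29 mm diameter, 52 mm long, along +x, axis 100 mm up, last 9 mm tapered to 18 mm. It does not turn.
- drive_home (a point): point on the shaft axis where the centre of a hub's bore lies when the hub is fully home, its end face against the shoulder; axes as drive. A released hub hangs about 2 mm lower by its clearance.
- drive_tip (a point): free end of the shaft, on its axis, 27 mm beyond drive_home
- drive_key (a point): point in the shaft's brass key, 20 mm from the shaft axis. The key, 10.5 mm wide, lies along the upper side (12 o'clock) from the shoulder to 34 mm along the shaft; its top is 21.5 mm from the axis
- bottle: bystander: white bottle with red cap, 64 mm diameter, 150 mm tall; origin: centre of the underside
- plates: bystander: stack of three clear well plates, 86 x 128 x 47 mm; origin: centre of the underside
- timer: bystander: white bench timer, 70 x 100 x 22 mm; origin: centre of the underside
- burner: bystander: unlit blue laboratory burner, base 100 x 120 mm, 152 mm tall; origin: centre of the underside
- carton: bystander: small card carton, 55 x 75 x 30 mm; origin: centre of the underside
- beaker: bystander: glass beaker, 70 mm diameter, 90 mm tall; origin: centre of the underside
Things that resemble listed ones, but are neither listed nor needed, are in the scene too. What is shaped like the hub_a but blue or purple is not meant. Of the things that look like the mat, take the one that is farthest to the robot's left at the start.

How it is judged:
On the way, in this order (a step that is already met when the one before it is completed fails the run):
1. the matching hub stands upright on the mat, released (x of hub_a in the frame of mat between -0.065 and 0.065 m and y of hub_a in the frame of mat between -0.065 and 0.065 m and z of hub_a in the frame of mat between -0.002 and 0.007 m and angle between hub_a's own z axis and vertical below 0.1 rad and linear speed of hub_a below 0.02 m/s and contact force between hub_a and the fingers below 0.1 N), for 0.2 s.
2. the matching hub is fully home on the shaft, its key in the keyway (x of hub_a_bore in the frame of drive_home between -0.005 and 0.004 m and y of hub_a_bore in the frame of drive_home between -0.006 and 0.006 m and z of hub_a_bore in the frame of drive_home between -0.007 and 0.005 m and angle between the x axis of hub_a and the x axis of drive, either way round below 0.12 rad and angle between hub_a's own z axis and vertical below 0.14 rad), for 0.1 s.
At the end, for the whole second after the job is handed in: The hub with the keyway at 12 o'clock is on the shaft, upright (within 8 degrees), its end face within 4 mm of the shoulder, its bore centre within about 6 mm of the shaft axis, in line with the shaft within 7 degrees (either end first), at rest and released (all of step 2 and linear speed of hub_a below 0.02 m/s and contact force between hub_a and the fingers below 0.1 N); the robot touches nothing.
It fails at once if one of the other two hubs is moved by more than 30 mm (distance of any of hub_b, hub_c from where it was at the start of the episode above 0.03 m).
It fails at once if a bystander is moved by more than 40 mm or knocked over (distance of any of bottle, plates, timer, burner, carton, beaker from where it was at the start of the episode above 0.04 m or angle between any of bottle, plates, timer, burner, carton, beaker's own z axis and vertical above 0.5 rad).
It also fails if it takes over 66 s, if anything falls off the work surface, if the arm or the gripper's body presses on something with over 40 N, if the wrist force passes 120 N, or if a joint passes its speed limit or range.

ROBOT

A 6-joint arm with a two-finger parallel gripper is mounted at the origin on the work surface. World frame = base frame: x ahead of the robot, y to its left, z up, the work surface at z = 0. Lengths are in m, angles in rad, forces in N, time in s.
With the tool pointing down it reaches from about 0.375 to 0.9 m from the base axis. Payload 3.1 kg.
Tool frame: the origin (TCP) lies on the centre line of the jaws, within the pads' length; the fingertips stand robot.tip_reach ahead of it and the grasp point (between the pads) is the TCP (robot.tip_reach is the distance from the TCP to the fingertips, in m); z points along the fingers, y is the direction in which the jaws open and shut (so a half turn about z gives the same grasp; the last joint's range is limited). The gripper opens to 87 mm and grips with 3 to 60 N. Pads are 19 mm wide; open, the fingers measure 117 mm over their backs; the gripper's body (75 mm by 190 mm) begins 51 mm behind the grasp point.
Start: joints at [-1.315, 0.527, 1.433, -0, 1.181, -0.178], TCP at [0.263, -0.567, 0.242] pointing down, gripper open.
Joint ranges: [-3.08, 3.08], [-0.75, 2.2], [0.22, 2.44], [-1.43, 4.57], [0, 2.65], [-2.85, 2.85]. Speed limits (rad/s): [2.79, 2.79, 3.14, 3.14, 3.14, 3.14].

INTERFACE

Orientations are given as a unit quaternion [x, y, z, w].
In Python, from rig import telemetry, viewer, robot gives the robot as it stands. The module is installed in compiled form; this text tells all that it offers.
- The arm moves only by the tool step_arm, never from a script. Its argument "targets" is a list of rows, each an object of numbers: "dx", "dy", "dz": the shift along the tool's x, y, z in m; "rx", "ry", "rz": the turn, a rotation vector about the tool's x, y, z in degrees. In form: [{"dx": .., "dy": .., "dz": .., "rx": .., "ry": .., "rz": ..}, ...]. A call has exactly 5 rows; each row is the pose to reach, as a shift and turn from the pose measured when the call began, along the tool's axes at that moment; what a row does not reach only later rows make up. A row lasts 1/8 s, in which the tool goes at most 62.5 mm and 10.7 degrees, less where a joint would pass 70% of its speed; a pose out of reach is approached as far as the arm can. A call with a gripper value outside its range is refused whole. "gripper" is the opening, from 0 (shut) to 1 (fully open), set as the call begins (left out, the last holds). The fingers move at their own pace and stop on an object; "force" is the grip in N (left out, the last holds). Time passes only in rows, so rows that repeat a pose let the fingers close, or fill a call up. It gives the time, the measured TCP pose, the force and the opening at its end, in the units of the state.
- telemetry.get_obs(): the state, without advancing time (a new reading comes with each control period).
- viewer.camera(name): name is "side" or "top"; returns a dict with "img" (384x512x3 uint8, blue, green, red), "depth" (384x512 float32, m along the optical axis (not along the pixel's ray), 0 where there is no reading), "K" (3x3 intrinsics, pixels), "R" (3x3) and "t" (3): a world point X has camera coordinates R X + t. Camera axes: x right, y down, z forward; pixel columns grow to the right and rows downward; lengths in m; the calibration is good to about 2 mm. A picture is of the moment at which its call begins.
- robot.hand_in(): hands the job in, once; it reports no verdict.
The state is a dict: "time": time; "q": joint angles; "joint_velocities": joint speeds; "joint_torque": joint torques, N m; "position": TCP position; "tool_rot": TCP orientation; "ft_force": force on the tool from outside, world axes, zero at the start; "moment": the same for the moment, N m; "grip_width": finger opening in m.
Only numpy, scipy, OpenCV 4.12 (cv2) and the standard library are available. Lean on these libraries where they do the work, as an engineer would, in place of code of your own. Each camera call takes 0.05 s, during which the arm holds its last target.

## Working session

There is one attempt and no reset: what is moved stays moved. The work goes in short steps, Python scripts to look and compute and a tool call to move; the robot and the scene stay as the last step left them, time stands still between calls to the robot, and variables do not carry over. Pictures are saved under pics/ and viewed, and the job is handed in when it is done.

Besides the shell and the picture viewer there is one more tool, called after "Request:" by a JSON object that holds its "fn" and its "kwargs". step_arm: Moves the arm, as the interface text tells. Its arguments: {"type":"object","properties":{"targets":{"type":"array"},"gripper":{"type":"number"},"force":{"type":"number"}},"required":["targets"]}

```bash
mkdir -p pics; cat > h.py <<'E'
import numpy as np,cv2
from rig import telemetry,viewer,robot
from scipy.spatial.transform import Rotation as Ro
def cam(n):
    c=viewer.camera(n); return c
def pt(c,u,v,d=None):
    K=c['K'];z=c['depth'][int(round(v)),int(round(u))] if d is None else d
    p=np.array([(u-K[0,2])/K[0,0]*z,(v-K[1,2])/K[1,1]*z,z])
    return c['R'].T@(p-c['t'])
def cloud(c):
    K=c['K'];z=c['depth'];v,u=np.mgrid[:z.shape[0],:z.shape[1]]
    p=np.stack([(u-K[0,2])/K[0,0]*z,(v-K[1,2])/K[1,1]*z,z],-1)
    return (p-c['t'])@c['R']
E
python3 - <<'E'
from h import *
import pickle
for n in ['side','top']:
    c=cam(n); pickle.dump(c,open(n+'0.pkl','wb'))
    cv2.imwrite(f'pics/{n}0.png',cv2.resize(c['img'],(800,600)))
    print(n,c['K'],-c['R'].T@c['t'],c['R'][2])
print(telemetry.get_obs(),robot.tip_reach)
E
```

```text
side [[491.51205568   0.         264.39680611]
 [  0.         491.51205568 189.5019548 ]
 [  0.           0.           1.        ]] [ 1.59309398 -0.59080707  1.06658238] [-0.70081364  0.36625027 -0.61214458]
top [[405.67148916   0.         256.58136692]
 [  0.         405.67148916 191.65874385]
 [  0.           0.           1.        ]] [ 0.36321539 -0.03699354  1.35803348] [ 0.11847477  0.02283282 -0.99269451]
{'time': 0.1, 'q': array([-1.31550452e+00,  5.28388008e-01,  1.43372158e+00, -2.34608864e-05,
        1.18136369e+00, -1.78509500e-01]), 'joint_velocities': array([ 2.59625390e-04, -1.84548512e-03, -3.88641243e-03,  1.89419926e-03,
       -3.11873388e-03, -9.93194325e-05]), 'joint_torque': array([ 3.36227931e-04, -4.40985775e+01, -1.77151054e+01,  6.34458172e-02,
        5.33990655e-02, -6.12280292e-05]), 'position': array([ 0.26256708, -0.56652543,  0.24067706]), 'tool_rot': array([ 9.76567737e-01,  2.15208202e-01, -4.69308262e-05, -9.39205198e-04]), 'ft_force': array([0.31416654, 0.507552  , 0.01807789]), 'moment': array([-0.01927298, -0.00128843,  0.00270761]), 'grip_width': 0.08702088544251153} 0.019
```

View pics/side0.png

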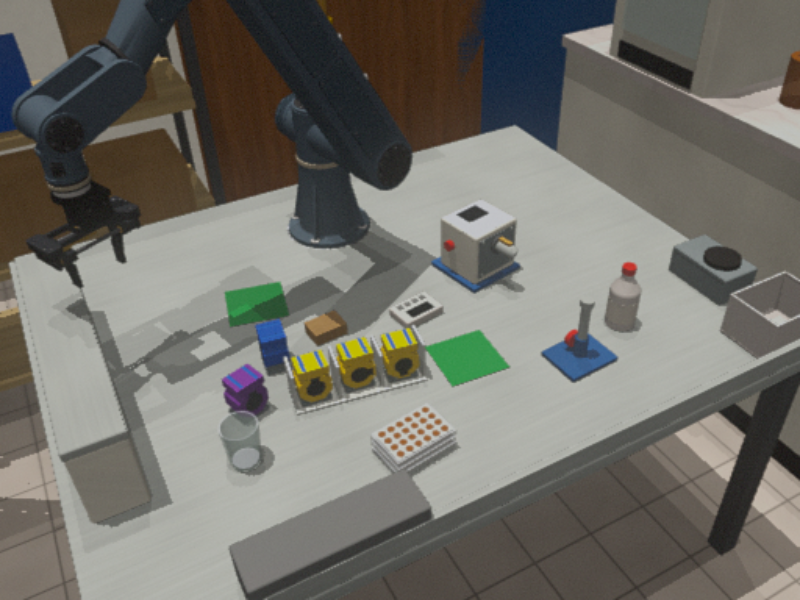

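View pics/top0.png

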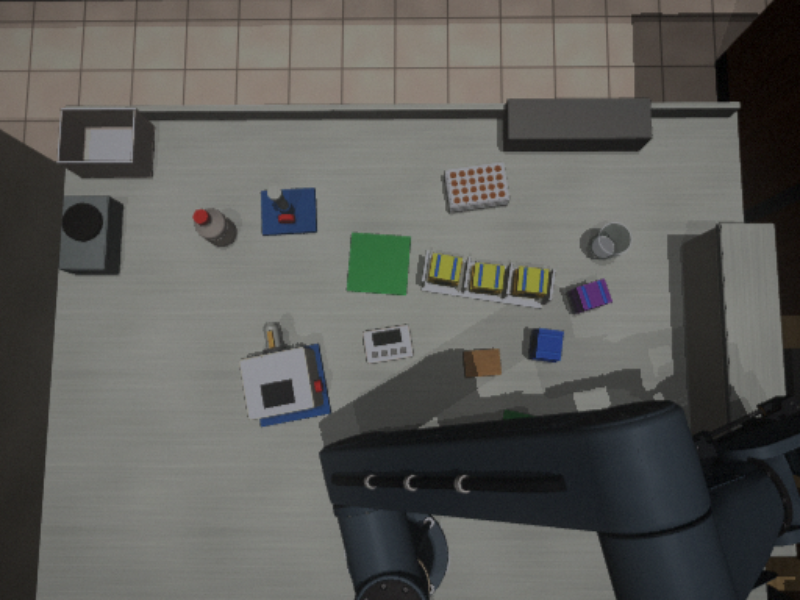

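```bash
python3 - <<'E'
import pickle,cv2
c=pickle.load(open('side0.pkl','rb'))
cv2.imwrite('pics/crop1.png',cv2.resize(c['img'][202:267,178:278],(800,520),interpolation=cv2.INTER_CUBIC))
cv2.imwrite('pics/crop2.png',cv2.resize(c['img'][125:190,265:345],(800,650)[:1]+(600,),interpolation=cv2.INTER_CUBIC))
c=pickle.load(open('top0.pkl','rb'))
cv2.imwrite('pics/crop3.png',cv2.resize(c['img'][150:210,260:360],(800,480),interpolation=cv2.INTER_CUBIC))
cv2.imwrite('pics/crop4.png',cv2.resize(c['img'][200:275,150:250],(800,600),interpolation=cv2.INTER_CUBIC))
E
```

```text
(no output)
```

View pics/crop1.png

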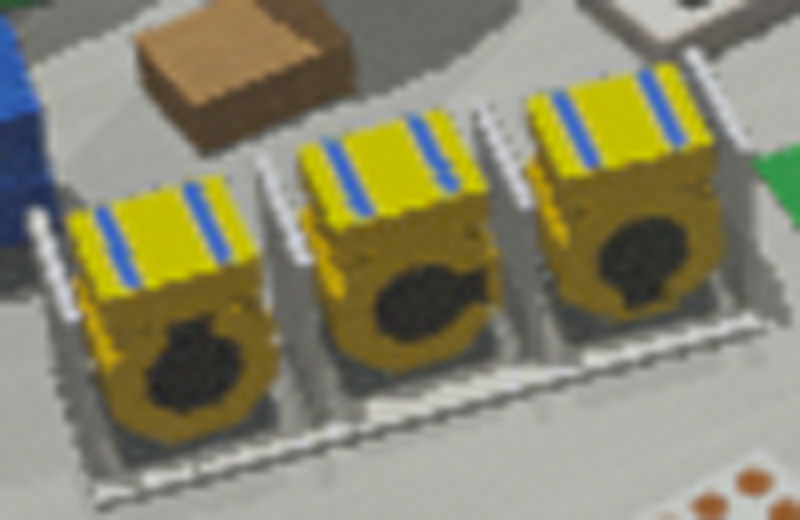

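View pics/crop2.png

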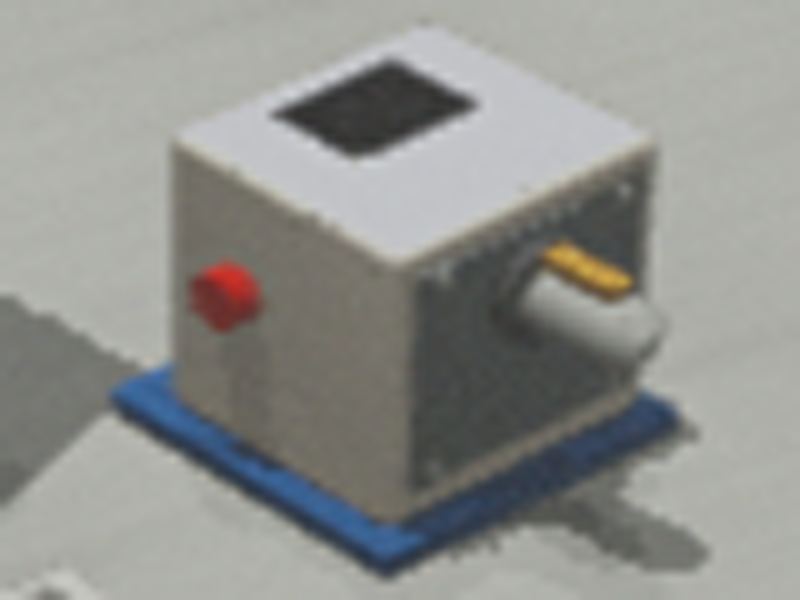

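View pics/crop3.png

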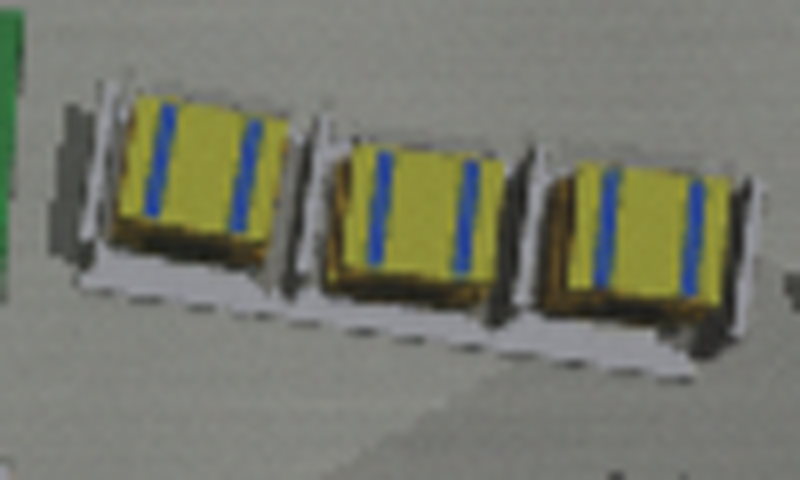

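View pics/crop4.png

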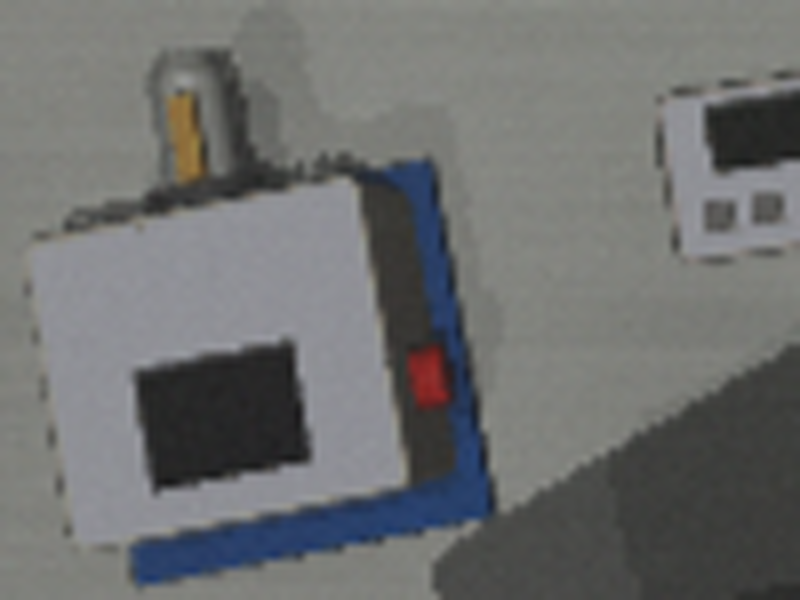

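```bash
cat > m.py <<'E'
from h import *
import pickle
for n in ['side','top']:
    c=pickle.load(open(n+'0.pkl','rb')); P=cloud(c); hsv=cv2.cvtColor(c['img'],cv2.COLOR_BGR2HSV); H,S,V=[hsv[...,i].astype(int) for i in range(3)]
    ok=c['depth']>0
    def rep(name,m,minn=30):
        k,l,st,ce=cv2.connectedComponentsWithStats(m.astype(np.uint8),connectivity=8)
        for i in range(1,k):
            if st[i,4]<minn: continue
            p=P[l==i]; r=cv2.minAreaRect((p[:,:2]*1000).astype(np.float32))
            print(n,name,'px',ce[i].round(0),'n',st[i,4],'c',np.round(r[0],1),'size',np.round(r[1],1),'ang',round(r[2],1),'z',np.round(np.median(p[:,2])*1000,1),'mean',(p.mean(0)*1000).round(1))
    z=P[...,2]
    reg=(P[...,0]>0.2)&(P[...,0]<0.9)&(abs(P[...,1])<0.5)&ok
    rep('hubtop',reg&(z>0.088)&(z<0.1)&(V>90)&(S>120)&(((H>20)&(H<35))|((H>100)&(H<130))))
    rep('mat',reg&(H>45)&(H<80)&(S>120)&(abs(z)<0.02),100)
    rep('box',reg&(z>0.134)&(z<0.146),200)
    rep('shaft',reg&(z>0.1)&(z<0.125)&(P[...,1]>0.05),20)
E
python3 m.py
```

```text
side hubtop px [178. 211.] n 31 c [ 433.2 -289.6] size [16.2 57.8] ang 82.4 z 89.8 mean [ 437.3 -289.4   90.1]
side hubtop px [169. 212.] n 55 c [ 428.9 -315. ] size [25.6 57.2] ang 85.0 z 89.5 mean [ 428.3 -316.    89.7]
side hubtop px [255. 218.] n 207 c [584.  -97.9] size [61.3 56.6] ang 81.7 z 94.1 mean [586.4 -99.2  93.9]
side hubtop px [227. 224.] n 211 c [ 566.3 -183.7] size [60.6 54.8] ang 84.3 z 93.6 mean [ 568.2 -185.2   93.7]
side hubtop px [198. 232.] n 223 c [ 558.6 -272.7] size [59.6 54.9] ang 81.9 z 93.8 mean [ 560.2 -273.8   93.7]
side mat px [159. 198.] n 327 c [ 241.3 -278.1] size [138.7  82.2] ang 90.0 z 3.0 mean [ 232.7 -294.4    3. ]
side mat px [298. 229.] n 1048 c [606.4  42.7] size [130.  132.5] ang 85.9 z 3.3 mean [608.7  42.    3.3]
side box px [306. 140.] n 687 c [350.6 230. ] size [123.3 134.8] ang 10.2 z 140.3 mean [355.6 226.3 140.2]
side shaft px [310. 154.] n 374 c [388.7 207. ] size [171.9 100.6] ang 58.1 z 113.1 mean [403.2 214.4 113.1]
side shaft px [401. 183.] n 140 c [684.4 377.8] size [54.3 42.1] ang 44.9 z 110.1 mean [684.3 377.2 110.4]
side sha
[... 362 characters left out ...]
7] size [59.2 47.5] ang 82.4 z 93.4 mean [ 555.1 -271.5   93.4]
top hubtop px [350. 218.] n 61 c [ 428.4 -296.8] size [49.8 32.5] ang 6.9 z 89.7 mean [ 432.6 -297.8   90. ]
top mat px [242. 169.] n 1357 c [604.3  44.2] size [127.2 126.8] ang 85.8 z 2.5 mean [603.6  43.9   2.4]
top box px [176. 245.] n 1662 c [347.9 230.8] size [119.6 129.8] ang 11.1 z 139.6 mean [348.3 230.2 139.6]
top shaft px [134. 143.] n 146 c [670.6 383.1] size [48.4 51.4] ang 51.4 z 109.0 mean [667.7 379.5 109.8]
top shaft px [174. 216.] n 177 c [438. 243.] size [59.8 40. ] ang 2.1 z 113.6 mean [436.1 246.1 113.8]
top shaft px [199. 241.] n 50 c [360.3 168.2] size [117.1   4.1] ang 10.1 z 111.1 mean [359.9 167.4 111.8]
```

```bash
cat >> h.py <<'E'
def go(x,y,z,jaw,tilt=None):
    """jaw = world yaw (deg) of tool y, tool down"""
    o=telemetry.get_obs(); R0=Ro.from_quat(o['tool_rot']); p=o['position']
    a=np.radians(jaw); ty=np.array([np.cos(a),np.sin(a),0]); tz=np.array([0,0,-1.]); tx=np.cross(ty,tz)
    R1=Ro.from_matrix(np.column_stack([tx,ty,tz]))
    d=R0.inv().apply(np.array([x,y,z])-p); r=(R0.inv()*R1).as_rotvec(degrees=True)
    print('t',round(o['time'],2),'p',p.round(4),'jaw',np.degrees(np.arctan2(*R0.apply([0,1,0])[[1,0]])).round(2),'q',o['q'].round(2),'w',o['grip_width'].round(4),'F',o['ft_force'].round(1))
    print('d mm',(d*1000).round(1),'r deg',r.round(1)); 
E
python3 -c "
from h import *
go(.5545,-.2717,.2,-8)"
```

```text
Traceback (most recent call last):
  File "h.py", line 20, in go
    print('t',round(o['time'],2),'p',p.round(4),'jaw',np.degrees(np.arctan2(*R0.apply([0,1,0])[[1,0]])).round(2),'q',o['q'].round(2),'w',o['grip_width'].round(4),'F',o['ft_force'].round(1))
                                                                                                                                         ^^^^^^^^^^^^^^^^^^^^^
AttributeError: 'float' object has no attribute 'round'
```

```bash
sed -i "s/o\['grip_width'\].round(4)/round(o['grip_width'],4)/" h.py
python3 -c "
from h import *
go(.5545,-.2717,.2,-8)"
```

```text
t 0.1 p [ 0.2626 -0.5665  0.2407] jaw -65.14 q [-1.32  0.53  1.43 -0.    1.18 -0.18] w 0.087 F [0.3 0.5 0. ]
d mm [ 388.8 -144.7   41.1] r deg [ -0.1  -0.1 -57.1]
```

Request:
{"fn": "step_arm", "kwargs": {"targets": [{"dx":0.05,"dy":-0.018,"dz":0,"rz":-8},{"dx":0.105,"dy":-0.038,"dz":0,"rz":-18},{"dx":0.16,"dy":-0.058,"dz":0,"rz":-27},{"dx":0.215,"dy":-0.08,"dz":0,"rz":-36},{"dx":0.27,"dy":-0.1,"dz":0,"rz":-45}], "gripper": 1}}

```text
invalid input
```

```bash
python3 -c "
from h import *
go(.5545,-.2717,.17,-8)"
```

```text
t 0.1 p [ 0.2626 -0.5665  0.2407] jaw -65.14 q [-1.32  0.53  1.43 -0.    1.18 -0.18] w 0.087 F [0.3 0.5 0. ]
d mm [ 388.8 -144.7   71.1] r deg [ -0.1  -0.1 -57.1]
```

Perhaps all six keys are required.

Request:
{"fn": "step_arm", "kwargs": {"targets": [{"dx":0.05,"dy":-0.018,"dz":0,"rx":0,"ry":0,"rz":-8},{"dx":0.105,"dy":-0.038,"dz":0,"rx":0,"ry":0,"rz":-18},{"dx":0.16,"dy":-0.058,"dz":0,"rx":0,"ry":0,"rz":-27},{"dx":0.215,"dy":-0.08,"dz":0,"rx":0,"ry":0,"rz":-36},{"dx":0.27,"dy":-0.1,"dz":0,"rx":0,"ry":0,"rz":-45}], "gripper": 1}}

```text
time: 0.72
position: [0.4664, -0.3605, 0.2406]
tool_rot: [0.818, 0.575, 0.0, -0.001]
ft_force: [0.8, -0.8, 0.8]
grip_width: 0.0867
```

```bash
python3 -c "
from h import *
go(.5545,-.2717,.17,-8)"
```

```text
t 0.72 p [ 0.4664 -0.3605  0.2406] jaw -19.86 q [-0.85  0.48  1.52  0.    1.14 -0.5 ] w 0.0867 F [ 0.8 -0.8  0.8]
d mm [113.3  52.8  70.7] r deg [ -0.1  -0.1 -11.9]
```

Request:
{"fn": "step_arm", "kwargs": {"targets": [{"dx":0.045,"dy":0.021,"dz":0.01,"rx":0,"ry":0,"rz":-5},{"dx":0.09,"dy":0.042,"dz":0.03,"rx":0,"ry":0,"rz":-10},{"dx":0.1133,"dy":0.0528,"dz":0.055,"rx":-0.1,"ry":-0.1,"rz":-11.9},{"dx":0.1133,"dy":0.0528,"dz":0.0707,"rx":-0.1,"ry":-0.1,"rz":-11.9},{"dx":0.1133,"dy":0.0528,"dz":0.0707,"rx":-0.1,"ry":-0.1,"rz":-11.9}]}}

```text
time: 1.35
position: [0.5531, -0.2716, 0.1684]
tool_rot: [0.755, 0.656, -0.0, -0.002]
ft_force: [-1.3, -0.9, 0.7]
grip_width: 0.0869
```

```bash
python3 - <<'E'
from h import *
go(.5545,-.2717,.076,-8)
c=cam('side'); 
cv2.imwrite('pics/s1.png',cv2.resize(c['img'][150:270,130:290],(800,600),interpolation=cv2.INTER_CUBIC))
E
```

```text
t 1.35 p [ 0.5531 -0.2716  0.1684] jaw -7.99 q [-0.64  0.6   1.52 -0.    1.02 -0.5 ] w 0.0869 F [-1.3 -0.9  0.7]
d mm [-0.1  1.7 92.4] r deg [-0.2 -0.1  0. ]
```

View pics/s1.png

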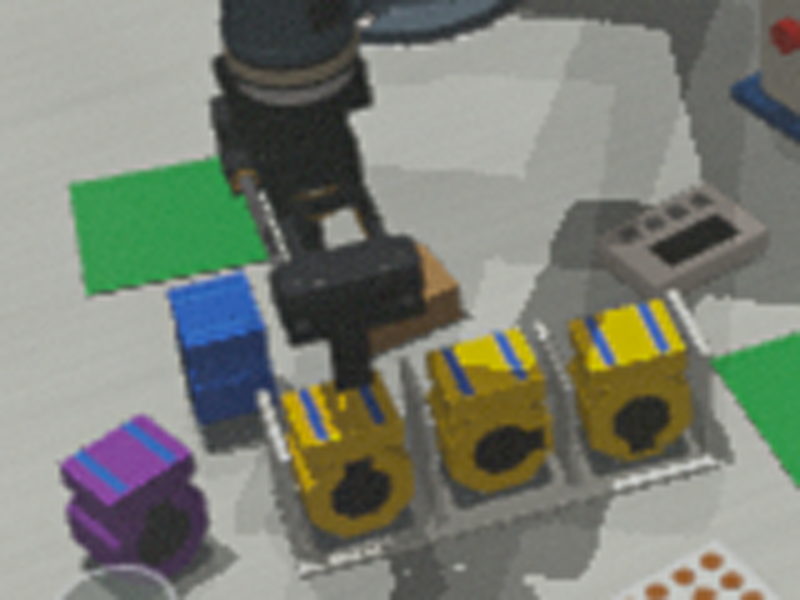

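Request:
{"fn": "step_arm", "kwargs": {"targets": [{"dx":0,"dy":0.0015,"dz":0.03,"rx":-0.2,"ry":-0.1,"rz":0},{"dx":0,"dy":0.0017,"dz":0.06,"rx":-0.2,"ry":-0.1,"rz":0},{"dx":0,"dy":0.0017,"dz":0.08,"rx":-0.2,"ry":-0.1,"rz":0},{"dx":0,"dy":0.0017,"dz":0.091,"rx":-0.2,"ry":-0.1,"rz":0},{"dx":0,"dy":0.0017,"dz":0.0924,"rx":-0.2,"ry":-0.1,"rz":0}]}}

```text
time: 2.02
position: [0.5549, -0.2736, 0.0773]
tool_rot: [0.755, 0.655, 0.0, 0.001]
ft_force: [0.0, 0.2, 0.3]
grip_width: 0.0868
```

Request:
{"fn": "step_arm", "kwargs": {"targets": [{"dx":0,"dy":0,"dz":0,"rx":0,"ry":0,"rz":0},{"dx":0,"dy":0,"dz":0,"rx":0,"ry":0,"rz":0},{"dx":0,"dy":0,"dz":0,"rx":0,"ry":0,"rz":0},{"dx":0,"dy":0,"dz":0,"rx":0,"ry":0,"rz":0},{"dx":0,"dy":0,"dz":0,"rx":0,"ry":0,"rz":0}], "gripper": 0, "force": 25}}

```text
time: 2.65
position: [0.5552, -0.2736, 0.0775]
tool_rot: [0.755, 0.655, 0.0, 0.002]
ft_force: [0.2, -0.4, 1.4]
grip_width: 0.0499
```

```bash
python3 - <<'E'
from h import *
go(.5545,-.2717,.25,-8)
E
```

```text
t 2.65 p [ 0.5552 -0.2736  0.0775] jaw -8.1 q [-0.64  0.73  1.57  0.    0.83 -0.5 ] w 0.0499 F [ 0.2 -0.4  1.4]
d mm [   1.5   -0.5 -172.5] r deg [ 0.2  0.1 -0.1]
```

Request:
{"fn": "step_arm", "kwargs": {"targets": [{"dx":0,"dy":0,"dz":-0.015,"rx":0,"ry":0,"rz":0},{"dx":0,"dy":0,"dz":-0.05,"rx":0,"ry":0,"rz":0},{"dx":0,"dy":0,"dz":-0.09,"rx":0,"ry":0,"rz":0},{"dx":0,"dy":0,"dz":-0.125,"rx":0,"ry":0,"rz":0},{"dx":0,"dy":0,"dz":-0.14,"rx":0,"ry":0,"rz":0}]}}

```text
time: 3.28
position: [0.5555, -0.2737, 0.2202]
tool_rot: [0.755, 0.655, 0.001, 0.004]
ft_force: [-0.3, -0.3, -3.0]
grip_width: 0.0499
```

```bash
python3 - <<'E'
from h import *
go(.604,.044,.215,-4)
c=cam('side'); 
cv2.imwrite('pics/s2.png',cv2.resize(c['img'][130:270,130:310],(800,600),interpolation=cv2.INTER_CUBIC))
E
```

```text
t 3.27 p [ 0.5555 -0.2737  0.2202] jaw -8.1 q [-0.64  0.54  1.47  0.    1.12 -0.5 ] w 0.0499 F [-0.3 -0.3 -3. ]
d mm [321.4   3.2   4.2] r deg [ 0.4  0.2 -4.1]
```

View pics/s2.png

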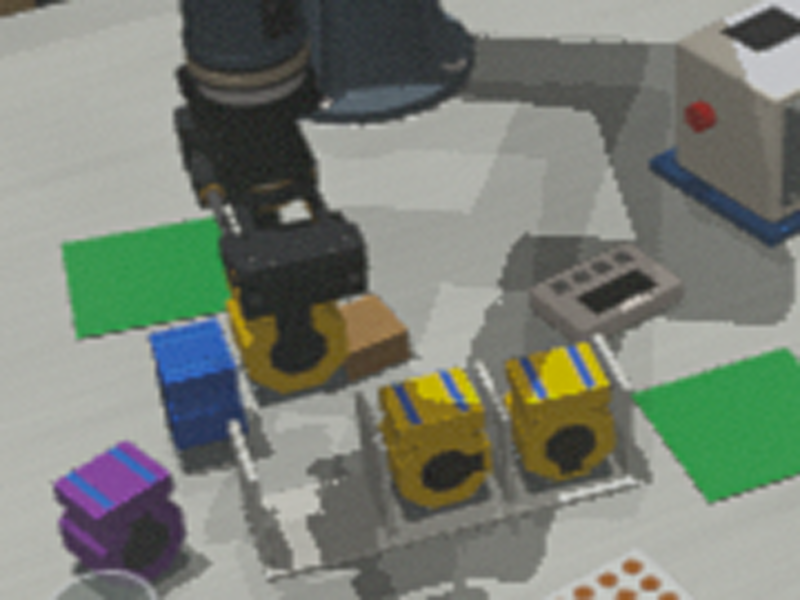

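Request:
{"fn": "step_arm", "kwargs": {"targets": [{"dx":0.03,"dy":0,"dz":0,"rx":0,"ry":0,"rz":-3},{"dx":0.08,"dy":0.001,"dz":0,"rx":0,"ry":0,"rz":-6},{"dx":0.135,"dy":0.002,"dz":0,"rx":0,"ry":0,"rz":-9},{"dx":0.19,"dy":0.002,"dz":0,"rx":0,"ry":0,"rz":-12},{"dx":0.24,"dy":0.003,"dz":0,"rx":0,"ry":0,"rz":-15}]}}

```text
time: 3.95
position: [0.5915, -0.0346, 0.2186]
tool_rot: [0.663, 0.749, -0.0, 0.003]
ft_force: [1.0, 0.6, -2.9]
grip_width: 0.0496
```

```bash
python3 - <<'E'
from h import *
go(.604,.044,.13,10.5)
E
```

```text
t 3.95 p [ 0.5915 -0.0346  0.2186] jaw 7.01 q [-0.25  0.51  1.54 -0.    1.08 -0.37] w 0.0496 F [ 1.   0.6 -2.9]
d mm [76.9 21.7 88.3] r deg [ 0.2  0.3 -3.5]
```

Request:
{"fn": "step_arm", "kwargs": {"targets": [{"dx":0.035,"dy":0.01,"dz":0,"rx":0,"ry":0,"rz":-2},{"dx":0.068,"dy":0.019,"dz":0.015,"rx":0.2,"ry":0.3,"rz":-3.5},{"dx":0.0769,"dy":0.0217,"dz":0.05,"rx":0.2,"ry":0.3,"rz":-3.5},{"dx":0.0769,"dy":0.0217,"dz":0.085,"rx":0.2,"ry":0.3,"rz":-3.5},{"dx":0.0769,"dy":0.0217,"dz":0.105,"rx":0.2,"ry":0.3,"rz":-3.5}]}}

```text
time: 4.58
position: [0.6016, 0.0446, 0.1098]
tool_rot: [0.639, 0.769, -0.002, -0.003]
ft_force: [-0.1, -0.1, -2.7]
grip_width: 0.0498
```

```bash
python3 - <<'E'
from h import *
go(.604,.044,.0745,10.5)
E
```

```text
t 4.58 p [0.6016 0.0446 0.1098] jaw 10.55 q [-0.11  0.67  1.59  0.    0.89 -0.3 ] w 0.0498 F [-0.1 -0.1 -2.7]
d mm [-1.1  2.5 35.3] r deg [-0.4 -0.1  0.1]
```

Request:
{"fn": "step_arm", "kwargs": {"targets": [{"dx":0,"dy":0.002,"dz":0.012,"rx":-0.3,"ry":0,"rz":0},{"dx":0,"dy":0.002,"dz":0.023,"rx":-0.3,"ry":0,"rz":0},{"dx":0,"dy":0.002,"dz":0.03,"rx":-0.3,"ry":0,"rz":0},{"dx":0,"dy":0.002,"dz":0.034,"rx":-0.3,"ry":0,"rz":0},{"dx":0,"dy":0.002,"dz":0.036,"rx":-0.3,"ry":0,"rz":0}]}}

```text
time: 5.2
position: [0.6036, 0.0451, 0.0744]
tool_rot: [0.639, 0.769, 0.001, -0.001]
ft_force: [-2.9, 2.3, 7.9]
grip_width: 0.0503
```

```bash
python3 - <<'E'
from h import *
go(.604,.044,.0745,10.5)
E
```

```text
t 5.2 p [0.6036 0.0451 0.0744] jaw 10.53 q [-0.11  0.73  1.61  0.    0.81 -0.3 ] w 0.0503 F [-2.9  2.3  7.9]
d mm [-1.2  0.2 -0.1] r deg [-0.  -0.2  0. ]
```

Request:
{"fn": "step_arm", "kwargs": {"targets": [{"dx":0,"dy":0,"dz":0,"rx":0,"ry":0,"rz":0},{"dx":0,"dy":0,"dz":0,"rx":0,"ry":0,"rz":0},{"dx":0,"dy":0,"dz":0,"rx":0,"ry":0,"rz":0},{"dx":0,"dy":0,"dz":0,"rx":0,"ry":0,"rz":0},{"dx":0,"dy":0,"dz":0,"rx":0,"ry":0,"rz":0}], "gripper": 1}}

```text
time: 5.82
position: [0.6036, 0.0451, 0.0744]
tool_rot: [0.639, 0.769, 0.001, -0.001]
ft_force: [-0.6, -0.5, -0.5]
grip_width: 0.0853
```

Request:
{"fn": "step_arm", "kwargs": {"targets": [{"dx":0,"dy":0,"dz":-0.01,"rx":0,"ry":0,"rz":0},{"dx":0,"dy":0,"dz":-0.03,"rx":0,"ry":0,"rz":0},{"dx":0,"dy":0,"dz":-0.06,"rx":0,"ry":0,"rz":0},{"dx":0,"dy":0,"dz":-0.1,"rx":0,"ry":0,"rz":0},{"dx":-0.0,"dy":0,"dz":-0.14,"rx":0,"ry":0,"rz":5}]}}

```text
time: 6.45
position: [0.6036, 0.0448, 0.2162]
tool_rot: [0.673, 0.74, 0.001, -0.001]
ft_force: [0.4, -0.1, -0.2]
grip_width: 0.0869
```

```bash
python3 - <<'E'
from h import *
import pickle
go(.58,-.1,.2,100.5)
go(.58,-.1,.2,-79.5)
c=cam('side'); pickle.dump(c,open('side1.pkl','wb'))
cv2.imwrite('pics/s3.png',cv2.resize(c['img'][130:270,200:380],(800,600),interpolation=cv2.INTER_CUBIC))
c=cam('top'); pickle.dump(c,open('top1.pkl','wb'))
cv2.imwrite('pics/t3.png',cv2.resize(c['img'][130:280,140:340],(800,600),interpolation=cv2.INTER_CUBIC))
E
```

```text
t 6.45 p [0.6036 0.0448 0.2162] jaw 5.39 q [-0.11  0.53  1.51  0.    1.1  -0.21] w 0.0869 F [ 0.4 -0.1 -0.2]
d mm [-141.9  -37.1   15.8] r deg [  0.1  -0.1 -95.1]
t 6.45 p [0.6036 0.0448 0.2162] jaw 5.39 q [-0.11  0.53  1.51  0.    1.1  -0.21] w 0.0869 F [ 0.4 -0.1 -0.2]
d mm [-141.9  -37.1   15.8] r deg [-0.1 -0.1 84.9]
```

View pics/s3.png

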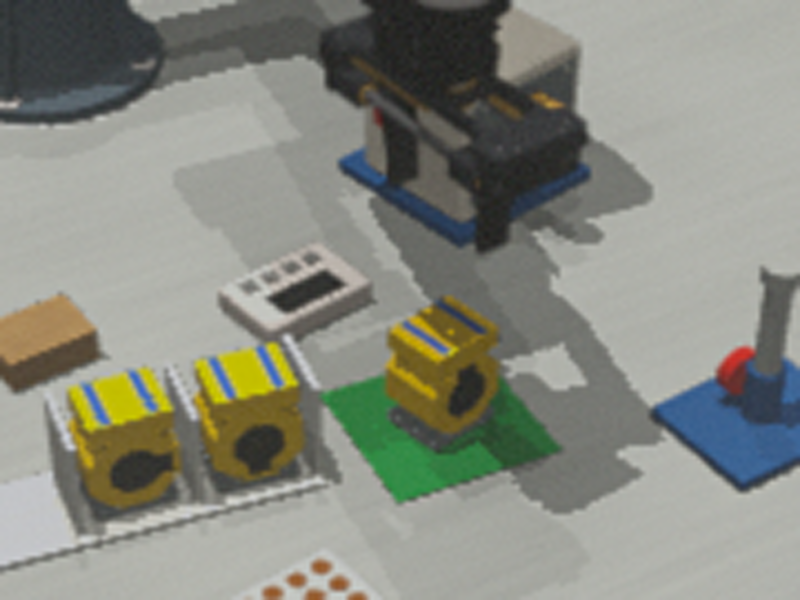

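View pics/t3.png

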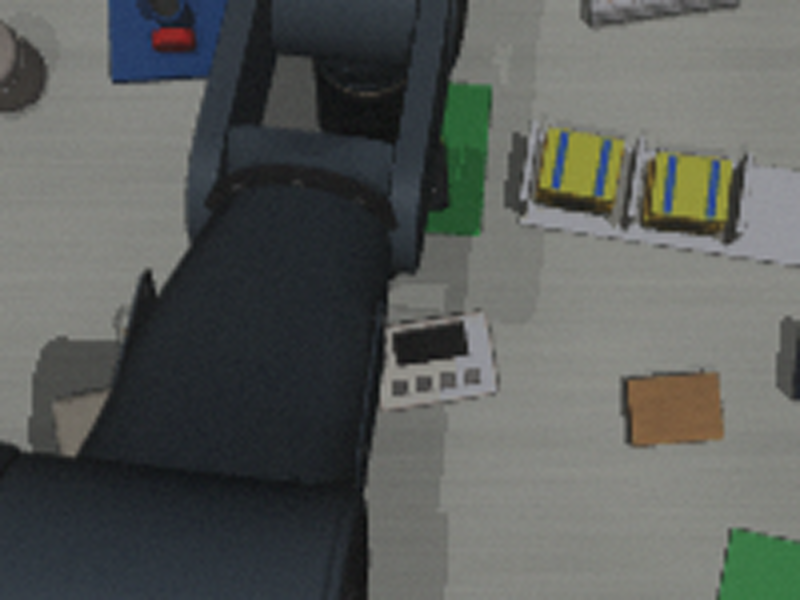

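```bash
python3 - <<'E'
from h import *
import pickle
for n in ['side','top']:
    c=pickle.load(open(n+'0.pkl','rb')); P=cloud(c); hsv=cv2.cvtColor(c['img'],cv2.COLOR_BGR2HSV); H,S,V=[hsv[...,i].astype(int) for i in range(3)]
    reg=(c['depth']>0)&(P[...,0]>0.38)&(P[...,0]<0.52)&(P[...,1]>0.17)&(P[...,1]<.32)
    m=reg&(H>10)&(H<30)&(S>90)&(P[...,2]>.09)
    p=P[m]; print(n,'key',len(p),(p.mean(0)*1e3).round(1),np.percentile(p[:,2],[10,50,90]).round(4))
    print(cv2.fitLine((p[:,:2]*1000).astype(np.float32),cv2.DIST_HUBER,0,.01,.01).ravel())
    for ang in [10.2,11.1]:
        a=np.radians(ang); ex=np.array([np.cos(a),np.sin(a)]); ey=np.array([-ex[1],ex[0]])
        q=P[...,:2]@ex*1e3; w=P[...,:2]@ey*1e3
        # box top
        b=(c['depth']>0)&(abs(P[...,2]-.14)<.006)&(abs(P[...,0]-.35)<.12)&(abs(P[...,1]-.23)<.12)
        print(ang,'box x',np.percentile(q[b],[1,99]).round(1),'y',np.percentile(w[b],[1,99]).round(1))
        t=reg&(P[...,2]>.07)&(q>q[b].max()+14)&~m&(P[...,2]<.13)
        print(' key q',np.percentile(q[m],[2,98]).round(1),'w',np.percentile(w[m],[2,50,98]).round(1),'shaft q',np.percentile(q[t],[98,100]).round(1),'w',np.percentile(w[t],[1,99]).round(1), 'z',P[...,2][t].max().round(4))
    # box edge angle by rect
    r=cv2.minAreaRect((P[b][:,:2]*1000).astype(np.float32));print(r)
E
```

```text
side key 29 [433.8 247.4 120.2] [0.1181 0.1215 0.1242]
[9.9709255e-01 7.6199964e-02 4.3545053e+02 2.4617659e+02]
10.2 box x [328.2 445.7] y [ 99.2 228.4]
 key q [448.1 488.7] w [156.9 165.1 193.8] shaft q [506.1 509.8] w [149.8 179.2] z 0.1188
11.1 box x [330.3 448.2] y [ 92.6 222.1]
 key q [451.  491.2] w [149.6 157.8 186.7] shaft q [508.7 512.2] w [142.5 171.5] z 0.1188
((350.6180419921875, 229.9779510498047), (123.266845703125, 134.84844970703125), 10.18417739868164)
top key 36 [432.6 247.7 120.9] [0.1184 0.1204 0.1239]
[9.7458732e-01 2.2400786e-01 4.3246692e+02 2.4754405e+02]
10.2 box x [325.5 441.9] y [102.3 227.8]
 key q [453.8 485.1] w [162.2 167.1 171.8] shaft q [504.6 505.5] w [153.6 180.4] z 0.1224
11.1 box x [328.3 444.2] y [ 96.3 222. ]
 key q [456.4 487.7] w [154.9 159.6 164.4] shaft q [507.1 508.1] w [146.1 172.8] z 0.1224
((347.93267822265625, 230.8128662109375), (119.55741882324219, 129.7646026611328), 11.080720901489258)
```

```bash
cat > fit.py <<'E'
from h import *
from scipy.optimize import minimize
def poly(c,x,y,yaw,lx,ly,z):
    a=np.radians(yaw);e=np.array([np.cos(a),np.sin(a)]);f=np.array([-e[1],e[0]])
    X=np.array([[*(np.array([x,y])+sx*lx/2*e+sy*ly/2*f),z] for sx,sy in((1,1),(-1,1),(-1,-1),(1,-1))])
    q=X@c['R'].T+c['t']; q=q@c['K'].T; return q[:,:2]/q[:,2:]
S=8
def rast(c,*a):
    h,w=c['depth'].shape
    m=np.zeros((h,w),np.float32)
    q=poly(c,*a); u0,v0=np.floor(q.min(0)).astype(int)-2;u1,v1=np.ceil(q.max(0)).astype(int)+3
    s=np.zeros(((v1-v0)*S,(u1-u0)*S),np.uint8)
    cv2.fillPoly(s,[np.round(((q-[u0,v0]+.5)*S-.5)*256).astype(np.int32)],255,shift=8)
    m[v0:v1,u0:u1]=cv2.resize(s,(u1-u0,v1-v0),interpolation=cv2.INTER_AREA)/255.
    return m
def fitrect(cm,x0,y0,yaw0,lx,ly,z):
    """cm list of (cam,mask)"""
    f=lambda p:sum(np.abs(rast(c,p[0]/1e3,p[1]/1e3,p[2],lx,ly,z)-m).sum() for c,m in cm)
    best=None
    for d in (-2,0,2):
        r=minimize(f,[x0*1e3,y0*1e3,yaw0+d],method='Nelder-Mead',options=dict(initial_simplex=[[x0*1e3,y0*1e3,yaw0+d],[x0*1e3+4,y0*1e3,yaw0+d],[x0*1e3,y0*1e3+4,yaw0+d],[x0*1e3,y0*1e3,yaw0+d+3]],xatol=.02,fatol=.01))
        if best is None or r.fun<best.fun: best=r
    return best.x.round(2),round(best.fun,1)
E
python3 - <<'E'
from fit import *
import pickle
cm=[]
for n in ['side','top']:
    c=pickle.load(open(n+'0.pkl','rb')); P=cloud(c)
    m=((c['depth']>0)&(abs(P[...,2]-.14)<.006)&(abs(P[...,0]-.35)<.12)&(abs(P[...,1]-.23)<.12))
    k,l,st,_=cv2.connectedComponentsWithStats(m.astype(np.uint8)); i=1+st[1:,4].argmax()
    m=(l==i).astype(np.float32)
    cm.append((c,m)); print(n,m.sum(),fitrect([(c,m)],.349,.2305,10.8,.12,.13,.14))
print(fitrect(cm,.349,.2305,10.8,.12,.13,.14))
# hub on mat, side1
c=pickle.load(open('side1.pkl','rb')); P=cloud(c)
hsv=cv2.cvtColor(c['img'],cv2.COLOR_BGR2HSV)
m=((c['depth']>0)&(abs(P[...,2]-.091)<.005)&(abs(P[...,0]-.604)<.05)&(abs(P[...,1]-.045)<.05)).astype(np.float32)
print(m.sum(),np.median(P[...,2][m>0]),fitrect([(c,m)],.604,.045,10.5,.05,.06,.091))
# rack hubs as reference in side0/top0
for n in ['side','top']:
    c=pickle.load(open(n+'0.pkl','rb')); P=cloud(c)
    m=((c['depth']>0)&(abs(P[...,2]-.094)<.003)&(abs(P[...,0]-.555)<.035)&(abs(P[...,1]+.272)<.035)).astype(np.float32)
    print(n,m.sum(),fitrect([(c,m)],.555,-.272,-8,.05,.06,.094))
E
```

```text
side 687.0 (array([353.69, 227.31,  11.05]), np.float64(47.7))
top 1662.0 (array([348.38, 229.8 ,  11.1 ]), np.float64(105.0))
(array([349.31, 229.18,  11.65]), np.float64(197.0))
223.0 0.09127043068079986 (array([606.14,  45.37,  12.62]), np.float64(37.1))
side 212.0 (array([ 558.07, -272.51,   -8.34]), np.float64(59.7))
top 232.0 (array([ 555.55, -270.86,   -6.43]), np.float64(92.5))
```

Request:
{"fn": "step_arm", "kwargs": {"targets": [{"dx":0,"dy":0,"dz":0,"rx":0,"ry":0,"rz":9},{"dx":0,"dy":0,"dz":0,"rx":0,"ry":0,"rz":19},{"dx":0,"dy":0,"dz":0,"rx":0,"ry":0,"rz":29},{"dx":0,"dy":0,"dz":0,"rx":0,"ry":0,"rz":39},{"dx":0,"dy":0,"dz":0,"rx":0,"ry":0,"rz":49}]}}

```text
time: 7.18
position: [0.6065, 0.0446, 0.2198]
tool_rot: [0.92, 0.392, 0.005, 0.001]
ft_force: [-0.4, 0.3, 0.4]
grip_width: 0.0867
```

Request:
{"fn": "step_arm", "kwargs": {"targets": [{"dx":0,"dy":0,"dz":0,"rx":0,"ry":0,"rz":10},{"dx":0,"dy":0,"dz":0,"rx":0,"ry":0,"rz":20},{"dx":0,"dy":0,"dz":0,"rx":0,"ry":0,"rz":30},{"dx":0,"dy":0,"dz":0,"rx":0,"ry":0,"rz":36},{"dx":0,"dy":0,"dz":0,"rx":0,"ry":0,"rz":36}]}}

```text
time: 7.8
position: [0.606, 0.0446, 0.2195]
tool_rot: [0.996, 0.09, 0.004, -0.0]
ft_force: [-0.4, 0.4, 0.4]
grip_width: 0.0869
```

```bash
python3 - <<'E'
from h import *
go(.6037,.0460,.125,-79.5)
c=cam('side')
cv2.imwrite('pics/s4.png',cv2.resize(c['img'][130:270,200:380],(800,600),interpolation=cv2.INTER_CUBIC))
E
```

```text
t 7.8 p [0.606  0.0446 0.2195] jaw -79.71 q [-0.11  0.53  1.51  0.    1.1   1.28] w 0.0869 F [-0.4  0.4  0.4]
d mm [-2.8 -1.8 94.4] r deg [-0.  -0.5 -0.2]
```

View pics/s4.png

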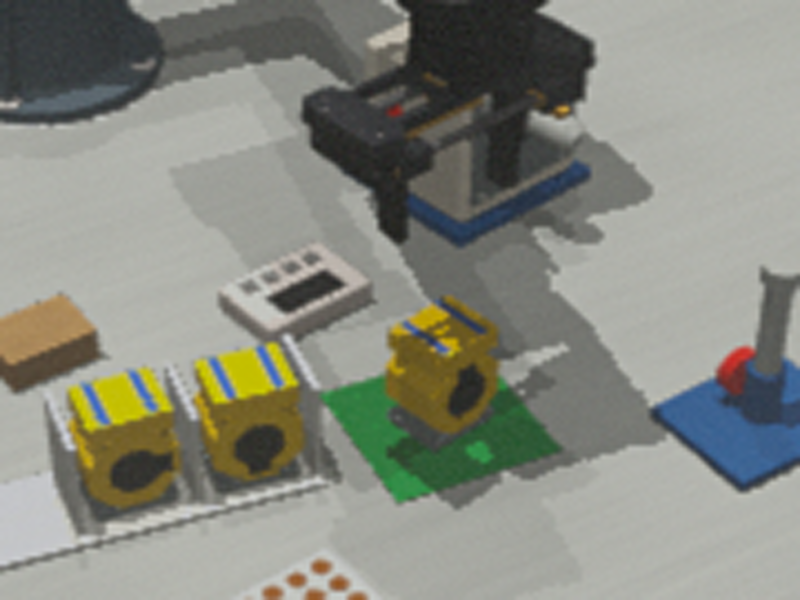

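Request:
{"fn": "step_arm", "kwargs": {"targets": [{"dx":-0.002,"dy":-0.001,"dz":0.03,"rx":0,"ry":-0.5,"rz":-0.2},{"dx":-0.0028,"dy":-0.0018,"dz":0.065,"rx":0,"ry":-0.5,"rz":-0.2},{"dx":-0.0028,"dy":-0.0018,"dz":0.09,"rx":0,"ry":-0.5,"rz":-0.2},{"dx":-0.0028,"dy":-0.0018,"dz":0.0944,"rx":0,"ry":-0.5,"rz":-0.2},{"dx":-0.0028,"dy":-0.0018,"dz":0.0944,"rx":0,"ry":-0.5,"rz":-0.2}]}}

```text
time: 8.48
position: [0.6041, 0.046, 0.1254]
tool_rot: [0.996, 0.092, 0.0, -0.0]
ft_force: [-0.4, -0.3, -0.6]
grip_width: 0.0868
```

```bash
python3 - <<'E'
from h import *
go(.6037,.0460,.049,-79.5)
E
```

```text
t 8.47 p [0.6041 0.046  0.1254] jaw -79.44 q [-0.11  0.65  1.58  0.    0.91  1.28] w 0.0868 F [-0.4 -0.3 -0.6]
d mm [-0.4 -0.1 76.4] r deg [-0.  -0.   0.1]
```

Request:
{"fn": "step_arm", "kwargs": {"targets": [{"dx":0,"dy":0,"dz":0.025,"rx":0,"ry":0,"rz":0},{"dx":0,"dy":0,"dz":0.05,"rx":0,"ry":0,"rz":0},{"dx":0,"dy":0,"dz":0.068,"rx":0,"ry":0,"rz":0},{"dx":0,"dy":0,"dz":0.0764,"rx":0,"ry":0,"rz":0},{"dx":0,"dy":0,"dz":0.0764,"rx":0,"ry":0,"rz":0}]}}

```text
time: 9.1
position: [0.6043, 0.046, 0.049]
tool_rot: [0.996, 0.092, 0.0, -0.0]
ft_force: [0.4, 0.0, 0.4]
grip_width: 0.087
```

Request:
{"fn": "step_arm", "kwargs": {"targets": [{"dx":0,"dy":0,"dz":0,"rx":0,"ry":0,"rz":0},{"dx":0,"dy":0,"dz":0,"rx":0,"ry":0,"rz":0},{"dx":0,"dy":0,"dz":0,"rx":0,"ry":0,"rz":0},{"dx":0,"dy":0,"dz":0,"rx":0,"ry":0,"rz":0},{"dx":0,"dy":0,"dz":0,"rx":0,"ry":0,"rz":0}], "gripper": 0, "force": 30}}

```text
time: 9.72
position: [0.6046, 0.046, 0.0495]
tool_rot: [0.996, 0.092, 0.0, 0.0]
ft_force: [-1.4, -0.3, 3.6]
grip_width: 0.0639
```

```bash
python3 - <<'E'
from h import *
go(.6037,.0460,.13,-79)
E
```

```text
t 9.72 p [0.6046 0.046  0.0495] jaw -79.43 q [-0.11  0.77  1.61  0.    0.76  1.28] w 0.0639 F [-1.4 -0.3  3.6]
d mm [ -0.8  -0.2 -80.5] r deg [ 0.  -0.  -0.4]
```

Request:
{"fn": "step_arm", "kwargs": {"targets": [{"dx":0,"dy":0,"dz":-0.015,"rx":0,"ry":0,"rz":0},{"dx":0,"dy":0,"dz":-0.045,"rx":0,"ry":0,"rz":0},{"dx":0,"dy":0,"dz":-0.08,"rx":0,"ry":0,"rz":0},{"dx":0,"dy":0,"dz":-0.1,"rx":0,"ry":0,"rz":0},{"dx":0,"dy":0,"dz":-0.105,"rx":0,"ry":0,"rz":0}]}}

```text
time: 10.35
position: [0.6051, 0.046, 0.1562]
tool_rot: [0.996, 0.092, 0.002, 0.0]
ft_force: [1.3, 0.4, -2.7]
grip_width: 0.0637
```

```bash
python3 - <<'E'
from h import *
go(.5169,.2637,.15,-78.9)
E
```

```text
t 10.35 p [0.6051 0.046  0.1562] jaw -79.42 q [-0.11  0.61  1.56  0.    0.97  1.28] w 0.0637 F [ 1.3  0.4 -2.7]
d mm [ -46.7 -230.2    5.8] r deg [ 0.1 -0.2 -0.5]
```

Request:
{"fn": "step_arm", "kwargs": {"targets": [{"dx":-0.006,"dy":-0.03,"dz":0,"rx":0,"ry":0,"rz":0},{"dx":-0.016,"dy":-0.08,"dz":0,"rx":0,"ry":0,"rz":0},{"dx":-0.026,"dy":-0.13,"dz":0.002,"rx":0,"ry":0,"rz":-0.3},{"dx":-0.037,"dy":-0.18,"dz":0.004,"rx":0.1,"ry":-0.2,"rz":-0.5},{"dx":-0.0467,"dy":-0.2302,"dz":0.0058,"rx":0.1,"ry":-0.2,"rz":-0.5}]}}

```text
time: 10.98
position: [0.5153, 0.2648, 0.149]
tool_rot: [0.995, 0.096, -0.001, -0.0]
ft_force: [1.1, 0.1, -2.8]
grip_width: 0.0638
```

```bash
python3 - <<'E'
from h import *
go(.5169,.2637,.1065,-78.9)
E
```

```text
t 10.97 p [0.5153 0.2648 0.149 ] jaw -78.95 q [0.28 0.59 1.63 0.   0.92 1.66] w 0.0638 F [ 1.1  0.1 -2.8]
d mm [ 1.4  1.4 42.5] r deg [-0.   0.1 -0. ]
```

Request:
{"fn": "step_arm", "kwargs": {"targets": [{"dx":0.001,"dy":0.001,"dz":0.012,"rx":0,"ry":0.1,"rz":0},{"dx":0.0014,"dy":0.0014,"dz":0.028,"rx":0,"ry":0.1,"rz":0},{"dx":0.0014,"dy":0.0014,"dz":0.04,"rx":0,"ry":0.1,"rz":0},{"dx":0.0014,"dy":0.0014,"dz":0.0425,"rx":0,"ry":0.1,"rz":0},{"dx":0.0014,"dy":0.0014,"dz":0.0425,"rx":0,"ry":0.1,"rz":0}]}}

```text
time: 11.6
position: [0.5173, 0.2629, 0.1061]
tool_rot: [0.995, 0.096, -0.001, -0.0]
ft_force: [0.9, -0.0, -2.4]
grip_width: 0.0638
```

```bash
python3 - <<'E'
from h import *
import pickle
go(.4416,.2489,.1065,-78.9)
c=cam('side');pickle.dump(c,open('side2.pkl','wb'))
cv2.imwrite('pics/s5.png',cv2.resize(c['img'][110:200,270:390],(800,600),interpolation=cv2.INTER_CUBIC))
c=cam('top');pickle.dump(c,open('top2.pkl','wb'))
cv2.imwrite('pics/t5.png',cv2.resize(c['img'][160:280,130:290],(800,600),interpolation=cv2.INTER_CUBIC))
E
```

```text
t 11.6 p [0.5173 0.2629 0.1061] jaw -79.03 q [0.28 0.65 1.66 0.   0.83 1.66] w 0.0638 F [ 0.9 -0.  -2.4]
d mm [-77.   -0.7  -0.3] r deg [-0.   0.1 -0.1]
```

View pics/s5.png

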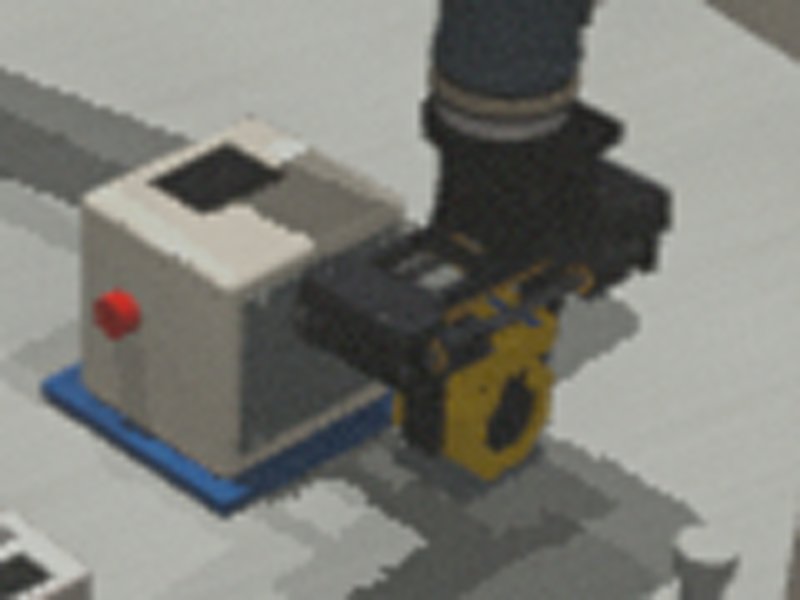

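View pics/t5.png

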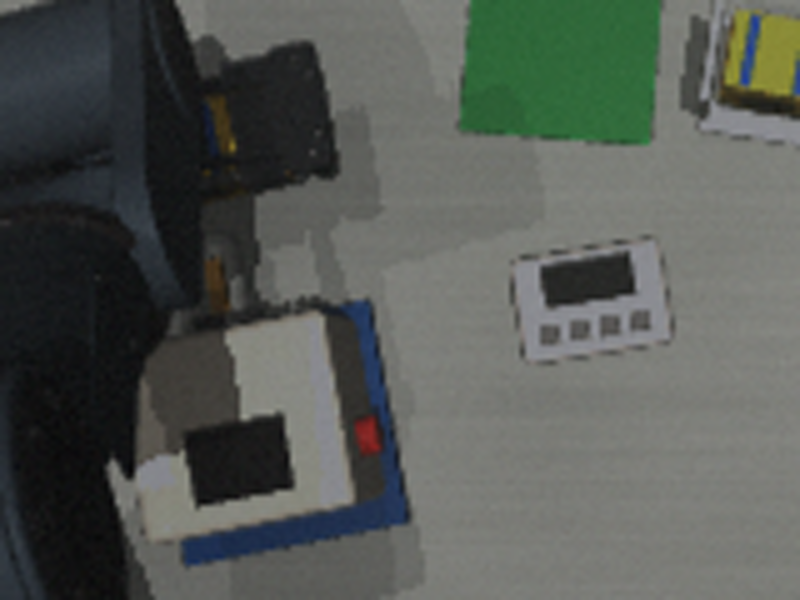

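Request:
{"fn": "step_arm", "kwargs": {"targets": [{"dx":-0.01,"dy":-0.0007,"dz":-0.0003,"rx":0,"ry":0.1,"rz":-0.1},{"dx":-0.018,"dy":-0.0007,"dz":-0.0003,"rx":0,"ry":0.1,"rz":-0.1},{"dx":-0.025,"dy":-0.0007,"dz":-0.0003,"rx":0,"ry":0.1,"rz":-0.1},{"dx":-0.03,"dy":-0.0007,"dz":-0.0003,"rx":0,"ry":0.1,"rz":-0.1},{"dx":-0.034,"dy":-0.0007,"dz":-0.0003,"rx":0,"ry":0.1,"rz":-0.1}]}}

```text
time: 12.32
position: [0.4837, 0.2575, 0.1072]
tool_rot: [0.995, 0.097, 0.001, -0.0]
ft_force: [1.1, -0.5, -3.3]
grip_width: 0.0638
```

```bash
python3 - <<'E'
from h import *
go(.4416,.2489,.1065,-78.9)
print(telemetry.get_obs()['moment'])
E
```

```text
t 12.32 p [0.4837 0.2575 0.1072] jaw -78.89 q [0.28 0.62 1.74 0.   0.78 1.66] w 0.0638 F [ 1.1 -0.5 -3.3]
d mm [-43.    0.3   0.6] r deg [-0.  -0.1  0. ]
[0.0151665  0.017834   0.00077086]
```

Request:
{"fn": "step_arm", "kwargs": {"targets": [{"dx":-0.002,"dy":0.0003,"dz":0.0006,"rx":0,"ry":-0.1,"rz":0},{"dx":-0.004,"dy":0.0003,"dz":0.0006,"rx":0,"ry":-0.1,"rz":0},{"dx":-0.006,"dy":0.0003,"dz":0.0006,"rx":0,"ry":-0.1,"rz":0},{"dx":-0.008,"dy":0.0003,"dz":0.0006,"rx":0,"ry":-0.1,"rz":0},{"dx":-0.008,"dy":0.0003,"dz":0.0006,"rx":0,"ry":-0.1,"rz":0}]}}

```text
time: 12.95
position: [0.4757, 0.2556, 0.1066]
tool_rot: [0.995, 0.097, 0.0, -0.0]
ft_force: [0.4, 0.4, -2.7]
grip_width: 0.0644
```

```bash
python3 - <<'E'
from h import *
go(.4416,.2489,.1065,-78.9)
print(telemetry.get_obs()['moment'])
E
```

```text
t 12.95 p [0.4757 0.2556 0.1066] jaw -78.89 q [0.29 0.61 1.76 0.   0.77 1.66] w 0.0644 F [ 0.4  0.4 -2.7]
d mm [-34.8   0.    0. ] r deg [-0. -0.  0.]
[ 0.0680976   0.01959442 -0.01672669]
```

Still free; continue past the key's start.

Request:
{"fn": "step_arm", "kwargs": {"targets": [{"dx":-0.002,"dy":0,"dz":0,"rx":0,"ry":0,"rz":0},{"dx":-0.004,"dy":0,"dz":0,"rx":0,"ry":0,"rz":0},{"dx":-0.006,"dy":0,"dz":0,"rx":0,"ry":0,"rz":0},{"dx":-0.008,"dy":0,"dz":0,"rx":0,"ry":0,"rz":0},{"dx":-0.01,"dy":0,"dz":0,"rx":0,"ry":0,"rz":0}]}}

```text
time: 13.58
position: [0.4658, 0.2537, 0.1066]
tool_rot: [0.995, 0.097, 0.0, -0.0]
ft_force: [0.4, -0.9, -2.5]
grip_width: 0.064
```

```bash
python3 - <<'E'
from h import *
go(.4416,.2489,.1065,-78.9)
print(telemetry.get_obs()['moment'])
E
```

```text
t 13.57 p [0.4658 0.2537 0.1066] jaw -78.88 q [0.29 0.61 1.79 0.   0.75 1.66] w 0.064 F [ 0.4 -0.9 -2.5]
d mm [-24.7   0.    0.1] r deg [-0. -0.  0.]
[ 0.01619476 -0.00367537 -0.04657384]
```

Request:
{"fn": "step_arm", "kwargs": {"targets": [{"dx":-0.004,"dy":0,"dz":0,"rx":0,"ry":0,"rz":0},{"dx":-0.008,"dy":0,"dz":0,"rx":0,"ry":0,"rz":0},{"dx":-0.012,"dy":0,"dz":0,"rx":0,"ry":0,"rz":0},{"dx":-0.016,"dy":0,"dz":0,"rx":0,"ry":0,"rz":0},{"dx":-0.019,"dy":0,"dz":0,"rx":0,"ry":0,"rz":0}]}}

```text
time: 14.2
position: [0.4468, 0.25, 0.1066]
tool_rot: [0.995, 0.097, 0.0, -0.0]
ft_force: [0.4, -0.3, -3.2]
grip_width: 0.064
```

```bash
python3 - <<'E'
from h import *
go(.4416,.2489,.1065,-78.9)
print(telemetry.get_obs()['moment'])
E
```

```text
t 14.2 p [0.4468 0.25   0.1066] jaw -78.88 q [0.29 0.59 1.83 0.   0.72 1.67] w 0.064 F [ 0.4 -0.3 -3.2]
d mm [-5.3  0.   0.1] r deg [-0. -0.  0.]
[ 0.06449122 -0.00061581 -0.04531744]
```

Request:
{"fn": "step_arm", "kwargs": {"targets": [{"dx":-0.0015,"dy":0,"dz":0,"rx":0,"ry":0,"rz":0},{"dx":-0.003,"dy":0,"dz":0,"rx":0,"ry":0,"rz":0},{"dx":-0.004,"dy":0,"dz":0,"rx":0,"ry":0,"rz":0},{"dx":-0.005,"dy":0,"dz":0,"rx":0,"ry":0,"rz":0},{"dx":-0.006,"dy":0,"dz":0,"rx":0,"ry":0,"rz":0}]}}

```text
time: 14.82
position: [0.4425, 0.2491, 0.1068]
tool_rot: [0.995, 0.097, 0.002, -0.001]
ft_force: [3.8, 0.4, -4.3]
grip_width: 0.0642
```

```bash
python3 - <<'E'
from h import *
go(.4416,.2489,.1065,-78.9)
print(telemetry.get_obs()['moment'])
E
```

```text
t 14.82 p [0.4425 0.2491 0.1068] jaw -78.89 q [0.29 0.59 1.84 0.   0.71 1.67] w 0.0642 F [ 3.8  0.4 -4.3]
d mm [-1.   0.   0.3] r deg [-0.  -0.2  0. ]
[ 0.06038859 -0.67281376 -0.01457921]
```

Request:
{"fn": "step_arm", "kwargs": {"targets": [{"dx":-0.001,"dy":0,"dz":0,"rx":0,"ry":0,"rz":0},{"dx":-0.002,"dy":0,"dz":0,"rx":0,"ry":0,"rz":0},{"dx":-0.003,"dy":0,"dz":0,"rx":0,"ry":0,"rz":0},{"dx":-0.003,"dy":0,"dz":0,"rx":0,"ry":0,"rz":0},{"dx":-0.003,"dy":0,"dz":0,"rx":0,"ry":0,"rz":0}]}}

```text
time: 15.45
position: [0.4425, 0.2491, 0.1072]
tool_rot: [0.995, 0.097, 0.005, -0.001]
ft_force: [6.4, 1.3, -7.0]
grip_width: 0.0641
```

```bash
python3 - <<'E'
from h import *
import pickle
go(.4416,.2489,.1065,-78.9)
print(telemetry.get_obs()['moment'])
c=cam('side');pickle.dump(c,open('side3.pkl','wb'))
cv2.imwrite('pics/s6.png',cv2.resize(c['img'][110:200,270:390],(800,600),interpolation=cv2.INTER_CUBIC))
c=cam('top')
cv2.imwrite('pics/t6.png',cv2.resize(c['img'][160:280,130:290],(800,600),interpolation=cv2.INTER_CUBIC))
E
```

```text
t 15.45 p [0.4425 0.2491 0.1072] jaw -78.91 q [0.29 0.58 1.85 0.   0.7  1.67] w 0.0641 F [ 6.4  1.3 -7. ]
d mm [-0.9  0.   0.7] r deg [-0.1 -0.6 -0. ]
[ 0.07212527 -1.11090771 -0.08875167]
```

View pics/s6.png

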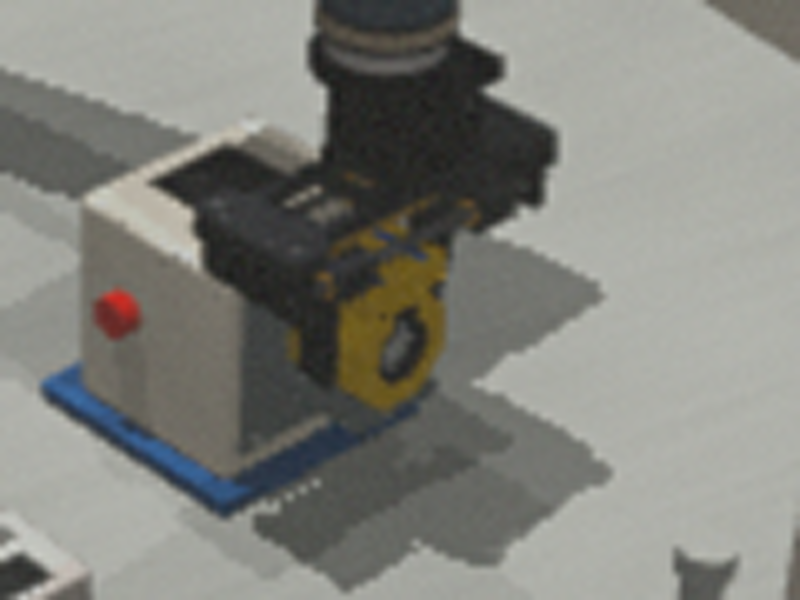

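View pics/t6.png

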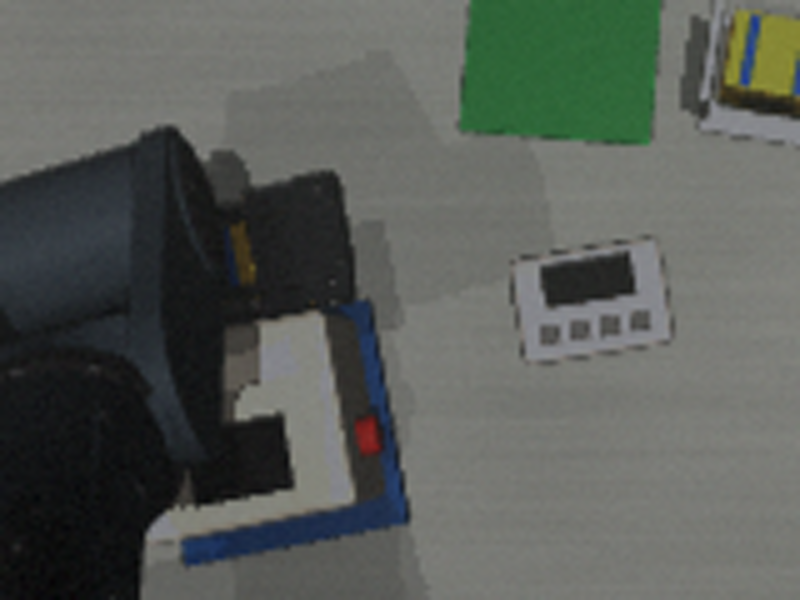

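Request:
{"fn": "step_arm", "kwargs": {"targets": [{"dx":0,"dy":0,"dz":0,"rx":0,"ry":0,"rz":0},{"dx":0,"dy":0,"dz":0,"rx":0,"ry":0,"rz":0},{"dx":0,"dy":0,"dz":0,"rx":0,"ry":0,"rz":0},{"dx":0,"dy":0,"dz":0,"rx":0,"ry":0,"rz":0},{"dx":0,"dy":0,"dz":0,"rx":0,"ry":0,"rz":0}], "gripper": 1}}

```text
time: 16.18
position: [0.4423, 0.2491, 0.1072]
tool_rot: [0.995, 0.097, 0.005, -0.001]
ft_force: [0.5, 0.0, 0.8]
grip_width: 0.0869
```

```bash
python3 - <<'E'
from h import *
go(.4425,.2491,.25,-78.9)
print(telemetry.get_obs()['moment'])
c=cam('side')
cv2.imwrite('pics/s7.png',cv2.resize(c['img'][110:200,270:390],(800,600),interpolation=cv2.INTER_CUBIC))
E
```

```text
t 16.18 p [0.4423 0.2491 0.1072] jaw -78.91 q [0.29 0.58 1.85 0.   0.7  1.67] w 0.0869 F [0.5 0.  0.8]
d mm [ 1.600e+00 -1.000e-01 -1.428e+02] r deg [-0.1 -0.6 -0. ]
[ 0.01696368  0.03419556 -0.00612549]
```

View pics/s7.png

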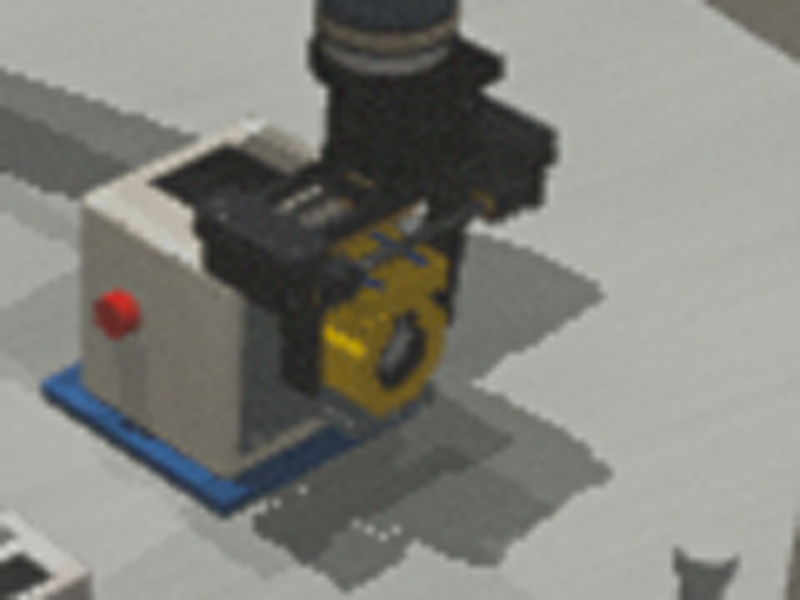

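Fingers are clear on both sides and the force is zero. Retreat straight up.

Request:
{"fn": "step_arm", "kwargs": {"targets": [{"dx":0,"dy":0,"dz":-0.015,"rx":0,"ry":0,"rz":0},{"dx":0,"dy":0,"dz":-0.045,"rx":0,"ry":0,"rz":0},{"dx":0,"dy":0,"dz":-0.08,"rx":0,"ry":0,"rz":0},{"dx":0,"dy":0,"dz":-0.12,"rx":0,"ry":0,"rz":0},{"dx":0,"dy":0,"dz":-0.15,"rx":0,"ry":0,"rz":0}]}}

```text
time: 16.85
position: [0.4411, 0.2488, 0.26]
tool_rot: [0.995, 0.097, 0.006, -0.001]
ft_force: [0.8, 0.6, 0.9]
grip_width: 0.0868
```

Request:
{"fn": "step_arm", "kwargs": {"targets": [{"dx":0,"dy":0.03,"dz":0,"rx":0,"ry":0,"rz":0},{"dx":0,"dy":0.08,"dz":0,"rx":0,"ry":0,"rz":0},{"dx":0.01,"dy":0.13,"dz":0,"rx":0,"ry":0,"rz":0},{"dx":0.02,"dy":0.18,"dz":0,"rx":0,"ry":0,"rz":0},{"dx":0.03,"dy":0.22,"dz":0,"rx":0,"ry":0,"rz":0}]}}

```text
time: 17.48
position: [0.5134, 0.0368, 0.2613]
tool_rot: [0.995, 0.096, 0.007, -0.001]
ft_force: [0.6, 0.0, -0.9]
grip_width: 0.0871
```

Request:
{"fn": "step_arm", "kwargs": {"targets": [{"dx":0,"dy":0.03,"dz":0,"rx":0,"ry":0,"rz":0},{"dx":0,"dy":0.08,"dz":0,"rx":0,"ry":0,"rz":0},{"dx":0.0,"dy":0.12,"dz":0,"rx":0,"ry":0,"rz":0},{"dx":0.0,"dy":0.14,"dz":0,"rx":0,"ry":0,"rz":0},{"dx":0.0,"dy":0.14,"dz":0,"rx":0,"ry":0,"rz":0}]}}

```text
time: 18.1
position: [0.5402, -0.1012, 0.2615]
tool_rot: [0.995, 0.095, 0.007, -0.001]
ft_force: [-0.1, 0.9, 0.6]
grip_width: 0.087
```

```bash
python3 - <<'E'
from fit import *
go(.4425,.2491,.25,-78.9)
c=cam('side')
cv2.imwrite('pics/s8.png',cv2.resize(c['img'][110:270,170:390],(800,582),interpolation=cv2.INTER_CUBIC))
t=cam('top')
cv2.imwrite('pics/t8.png',cv2.resize(t['img'][140:280,130:320],(800,590),interpolation=cv2.INTER_CUBIC))
for n,k in (('side',c),('top',t)):
    P=cloud(k)
    m=((k['depth']>0)&(abs(P[...,2]-.1465)<.006)&(abs(P[...,0]-.442)<.045)&(abs(P[...,1]-.249)<.045)).astype(np.uint8)
    hsv=cv2.cvtColor(k['img'],cv2.COLOR_BGR2HSV); m=(m*(hsv[...,1]>100)).astype(np.float32)
    print(n,m.sum(),np.percentile(P[...,2][m>0],[5,50,95]).round(4),fitrect([(k,m)],.4425,.249,11,.05,.06,.1465))
    b=((k['depth']>0)&(abs(P[...,2]-.14)<.006)&(abs(P[...,0]-.35)<.12)&(abs(P[...,1]-.23)<.12)&(hsv[...,1]<90)).astype(np.uint8)
    kk,l,st,_=cv2.connectedComponentsWithStats(b); i=1+st[1:,4].argmax()
    print(' box',st[i,4],fitrect([(k,(l==i).astype(np.float32))],.349,.2305,11,.12,.13,.14))
E
```

```text
t 18.1 p [ 0.5402 -0.1012  0.2615] jaw -79.07 q [-0.39  0.4   1.61  0.01  1.12  0.98] w 0.087 F [-0.1  0.9  0.6]
d mm [ -29.7 -362.5   11.5] r deg [-0.1 -0.8 -0.2]
side 146.0 [0.1412 0.1457 0.1494] (array([448.06, 246.12,  10.4 ]), np.float64(54.8))
 box 675 (array([353.23, 226.23,  12.27]), np.float64(52.8))
top 291.0 [0.1417 0.1455 0.1495] (array([440.95, 249.23,  11.66]), np.float64(55.5))
 box 1483 (array([348.78, 229.83,  11.07]), np.float64(282.5))
```

View pics/s8.png

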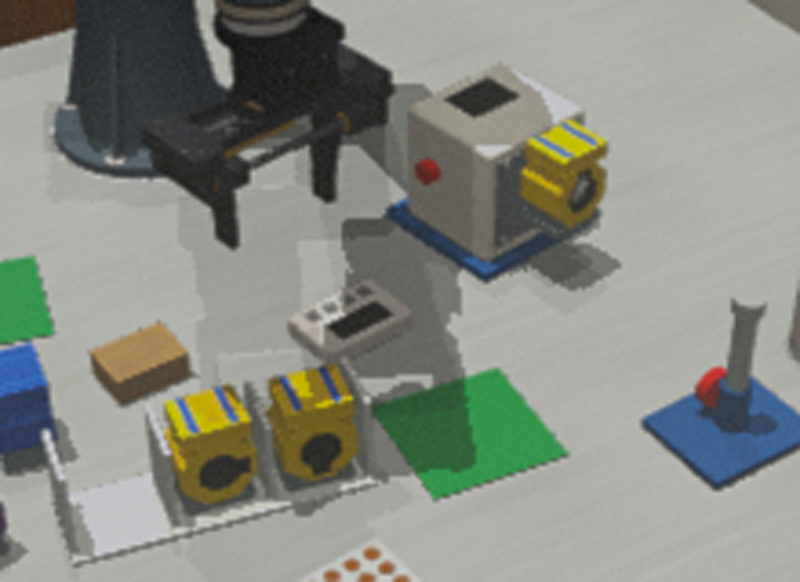

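View pics/t8.png

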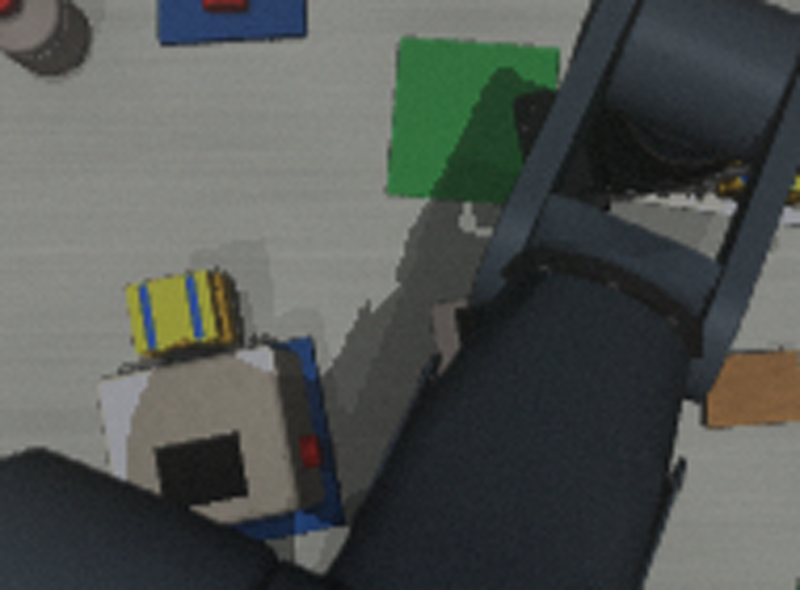

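```bash
python3 -c "
from h import *
print(robot.hand_in())"
```

```text
the job is handed in; nothing more can be done
None
```

The hub with the keyway at 12 o'clock is on the rotator's shaft, fully home and released, and the job is handed in. It took about 18 s of the 66 s allowed.

**What I did:** I took the hub from the robot's-right bay of the rack (the −y end) by its end faces. I stood it on the left green mat, let go, and gripped it again across its flat sides. I then slid it upright onto the shaft until it pressed against the shoulder with about 6 N, let go and backed away.

**Last checks:**
- **Seating:** The top camera puts the hub 94.5 mm from the drive's origin along the shaft; fully home is 95 mm. It is in line with the shaft to within about 1°.
- **Height:** The bore centre is about 2.5 mm below the shaft axis, close to the 2 mm hang you gave.
- **Release:** The pictures show the hub upright and the gripper clear, and the tool force is near zero.
- **Everything else:** The other two hubs are still in the rack. The bystanders visible in the last pictures look unmoved; I did not measure them.

**Disagreement:** The side camera reads positions about 3 to 7 mm off the top camera. At the first grasp, the gripper's own position agreed with the top camera, so I relied on that one.

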